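# Turn the inking turntable until the brayer's handle is at the index

## Task

The inking turntable carries a brayer (ink roller) lying on its round slab. With a fingertip, push the turntable round by its steel spokes until the brayer's wooden handle points straight at the pointed wooden index block on the stand's foot, ready for the printer's hand, then leave it at rest there. Only push the spokes: do not pinch a spoke, do not touch or lift the brayer, keep your fingers off the top of the slab, and leave the pot, the ink bottle and the stamp where they stand.

Things in the scene. Friction and masses are not known exactly. Their poses are not given: they have to be found in the camera images.
- stand: Fixed dark iron foot of the turntable: disc of 200 mm diameter, 22 mm high at most outside the central column. Origin on the turning axis (vertical) at the table top, z up. Along its own +x a tongue 50 mm wide and 18 mm high reaches out to 165 mm from the axis and carries the wooden index block (top at 31 mm, 36 mm wide, 114 to 159 mm from the axis, its point toward the axis).
- index_tip (a point): Point of the wooden index block, 114 mm from the turning axis along the stand's +x, 31 mm above the table. The brayer's handle must point this way.
- turntable (a joint): Angle of the turning head in rad, positive counter-clockwise from above; at 0 spoke 0 points along the stand's +x. Turns freely both ways, without a stop or spring for more than a turn each way; light friction (about 0.5 N at a spoke), stays where it is left.
- turntable_hub (a point): Point on the turning axis at the mid-height of the spokes, 58 mm above the table; turns with the head: +x along spoke 0, +y along spoke 1, z up. Beyond the turntable stand a drawer chest with an open drawer (left) and a paint box with raised lid (right), over 200 mm high: on the robot's side, within about 60 degrees either way of the line to the robot, there is room for a gripper.
- spoke0_end (a point): Centre of the black ball (24 mm diameter) at the end of spoke 0, 125 mm from the axis, 58 mm above the table. Four identical spokes 90 degrees apart: straight steel bars 12 mm wide and 18 mm high (49 to 67 mm above the table); they stand free of the slab from 78 mm to the ball at 113 mm from the axis, with nothing above, and at least 27 mm of air below.
- spoke1_end (a point): The same on spoke 1, 90 degrees counter-clockwise of spoke 0.
- spoke2_end (a point): The same on spoke 2, opposite spoke 0.
- spoke3_end (a point): The same on spoke 3, opposite spoke 1.
- slab_top (a point): Round grey slab with a metal rim on top of the head, 156 mm diameter, 6 mm thick, its top 72 mm above the table. This point: centre of its top face, on the turning axis. Its top is not to be touched.
- brayer: Loose ink roller with a turned wooden handle and a black roller, 147 mm long, 78 mm wide at the roller, 31 mm high, lying centred within a few mm on the slab (highest point about 105 mm above the table). Origin at the middle of its underside; the handle runs along its own -y, the roller lies across at +y. It turns with the slab by friction. Not to be touched.
- brayer_handle_end (a point): Free end of the brayer's wooden handle, 73.5 mm from the brayer's origin along its -y, about 87 mm above the table.
- water_pot: Loose turquoise plastic rinsing pot, 78 mm diameter, 85 mm high, origin under its centre; left of the turntable toward the robot. To be left alone.
- ink_bottle: Loose dark ink bottle with white cap, 44 mm diameter, 92 mm high, origin under its centre; right of the turntable. To be left alone.
- rubber_stamp: Loose wooden hand stamp with a knob, 30x42x60 mm, origin under its centre; left of the turntable, toward the robot, between it and the pot. To be left alone.

How it is judged:
By the outcome, as a careful person would: the job done as asked, in the order asked, and still so for the second after the job is handed in, with the robot touching nothing.
It also fails if it takes over 72 s, if anything falls off the work surface, if the arm or the gripper's body presses on something with over 40 N, if the wrist force passes 120 N, or if a joint passes its speed limit or range.

## Robot

A 6-joint arm with a two-finger parallel gripper is mounted at the origin on the work surface; the furniture and walls round the work are solid. World frame = base frame: x ahead of the robot, y to its left, z up, the work surface at z = 0. Lengths are in m, angles in rad, forces in N, time in s.
With the tool pointing down it reaches from about 0.3 to 0.75 m from the base axis. Payload 8.5 kg.
Tool frame: the origin (TCP) lies at the very end of the fingers, on their centre line; the grasp point (between the pads) lies 19 mm behind it; z points along the fingers, y is the line along which they close (so a half turn about z gives the same grasp; the last joint's range is limited). The gripper opens to 88 mm and grips with 3 to 60 N. Pads are 18 mm wide; open, the fingers measure 123 mm over their backs; the gripper's body (75 mm by 187 mm) begins 45 mm behind the grasp point.
Start: joints at [-1.374, 0.381, 1.297, -0, 1.464, -0.215], TCP at [0.22, -0.504, 0.239] pointing down, gripper open.
Joint ranges: [-3.11, 3.11], [-0.89, 2.33], [0.22, 2.48], [-1.42, 4.56], [0.17, 2.85], [-2.88, 2.88]. Speed limits (rad/s): [2.39, 2.39, 3.14, 3.14, 3.14, 3.14].

## Interface

Orientations are given as a unit quaternion [w, x, y, z].
In Python, from plant import read_state, vision, r gives the robot as it stands.
- The arm moves only by the tool step_arm, never from a script. Its argument "deltas" is a list of rows, each an object of numbers: "rx", "ry", "rz": the turn, a rotation vector about the tool's x, y, z in degrees; "x", "y", "z": the shift along the tool's x, y, z in m; "hand": the finger opening in m, from 0 to 0.0881. A call has 1 to 5 rows; each row shifts and turns the commanded pose from where the row before left it, along the tool's axes as they then stand; what a row does not reach is not made up. A row lasts 1/12 s, in which the tool goes at most 41.7 mm and 7.16 degrees, less where a joint would pass 70% of its speed; a pose out of reach is approached as far as the arm can. A call is refused whole if a number of a shift passes 0.0417 or a number of a turn 7.16, either way. A call with a gripper value outside its range is refused whole. The fingers move at their own pace and stop on an object; "force" is the grip in N (left out, the last holds). Time passes only in rows, so rows that do not move let the fingers close. It gives the time, the measured TCP pose, the force, the opening and the grip force at its end, in the units of the state.
- read_state(): the state, without advancing time (a new reading comes with each control period).
- vision.snapshot(name): name is "scene" or "top" or "wrist"; returns a dict with "pixels" (400x640x3 uint8, red, green, blue), "mtx" (3x3 intrinsics, pixels), "T" (4x4, takes a point from camera to world coordinates). Camera axes: x right, y down, z forward; pixel columns grow to the right and rows downward; lengths in m; the calibration is good to about 2 mm. The wrist camera is an equidistant fisheye: a pixel r from the principal point sees the ray r / f radians off the axis. A picture is of the moment at which its call begins. There is no depth.
- r.sign_off(): hands the job in; it is judged then, once.
The state is a dict: "clock": time; "joint_pos": joint angles; "qd": joint speeds; "effort": joint torques, N m; "tool_pos": TCP position; "ee_rot": TCP orientation; "force": force on the tool from outside, world axes, zero at the start; "torque": the same for the moment, N m; "finger_gap": finger opening in m; "finger_force": force on a finger pad.
Only numpy, scipy, OpenCV 4.12 (cv2) and the standard library are available. Lean on these libraries where they do the work, as an engineer would, in place of code of your own. Each camera call takes 0.05 s, during which the arm holds its last target. There are 200 camera calls.

## Working session

There is one attempt and no reset: what is moved stays moved. The work goes in short steps, Python scripts to look and compute and a tool call to move; the robot and the scene stay as the last step left them, time stands still between calls to the robot, and variables do not carry over. Pictures are saved under pics/ and viewed, at most 10 in all, crops included, and the job is handed in when it is done.

Besides the shell and the picture viewer there is one more tool, called after "Call:" as a command line: name --argument value ..., lists and objects as JSON in quotes. step_arm: Moves the arm, as the interface text tells. Its arguments: {"type":"object","properties":{"deltas":{"type":"array","items":{"type":"object","properties":{"rx":{"type":"number"},"ry":{"type":"number"},"rz":{"type":"number"},"x":{"type":"number"},"y":{"type":"number"},"z":{"type":"number"},"hand":{"type":"number"}}}},"force":{"type":"number"}},"required":["deltas"]}

```bash
mkdir -p pics; ls
python3 - <<'E'
from plant import read_state, vision
import cv2
s=read_state();print(s['clock'],s['tool_pos'],s['ee_rot'])
for n in("scene","top"):
    d=vision.snapshot(n);cv2.imwrite(f"pics/{n}0.png",d["pixels"][:,:,::-1]);print(n,d["mtx"].tolist(),d["T"].round(4).tolist())
E
```

```text
pics
0.0 [ 0.22008398 -0.50375231  0.23814882] [-7.01483591e-04  9.78877613e-01  2.04445901e-01 -1.68887168e-06]
scene [[518.2983120191209, 0.0, 314.7931205879395], [0.0, 518.2983120191209, 203.13165887860717], [0.0, 0.0, 1.0]] [[0.6222, -0.5382, 0.5684, -0.251], [-0.7827, -0.4388, 0.4414, -0.7432], [0.0118, -0.7196, -0.6943, 1.0341], [0.0, 0.0, 0.0, 1.0]]
top [[417.200930631595, 0.0, 320.9447309229329], [0.0, 417.200930631595, 193.777035066734], [0.0, 0.0, 1.0]] [[-0.0053, -0.9994, 0.0356, 0.4586], [-1.0, 0.005, -0.0082, -0.1532], [0.008, -0.0357, -0.9993, 1.3171], [0.0, 0.0, 0.0, 1.0]]
```

View pics/top0.png

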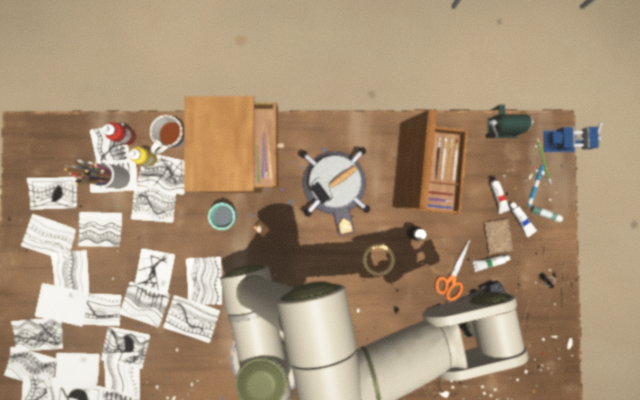

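View pics/scene0.png

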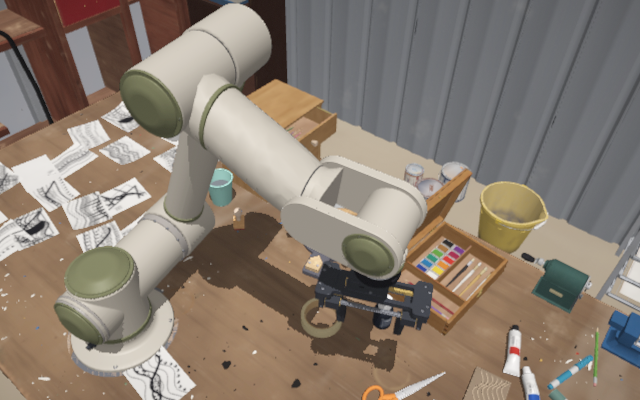

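The top picture shows the turntable centred near (335,181), with balls near (302,153), (362,152), (366,210) and (306,211). The index block is near (345,226), and the handle points to the upper right, near (355,168). The stamp is at (260,228), the pot at (222,215) and the bottle at (418,234). I'll enlarge this area next.

```bash
cat > h.py <<'E'
import numpy as np, cv2
from plant import read_state, vision
def ray(d,u,v,z):
    p=np.linalg.solve(d["mtx"],[u,v,1.]);w=d["T"][:3,:3]@p;o=d["T"][:3,3]
    return o+w*(z-o[2])/w[2]
def proj(d,P):
    c=d["T"][:3,:3].T@(np.asarray(P,float)-d["T"][:3,3]);q=d["mtx"]@c;return q[:2]/q[2]
def crop(d,u,v,w,h,k,name):
    cv2.imwrite(name,cv2.resize(d["pixels"][v:v+h,u:u+w,::-1],None,fx=k,fy=k,interpolation=cv2.INTER_CUBIC))
E
python3 - <<'E'
from h import *
d=vision.snapshot("top");crop(d,285,135,100,105,5.7,"pics/c0.png")
for n,u,v,z in[("b",302,153,.058),("b",362,152,.058),("b",366,210,.058),("b",306,211,.058),("slab",335,181,.072),("idx",345,226,.031),("stamp",260,228,.06),("bottle",418,234,.092),("pot",222,215,.085)]:print(n,ray(d,u,v,z).round(4))
E
```

```text
b [ 0.6274 -0.1067  0.058 ]
b [ 0.6297 -0.2887  0.058 ]
b [ 0.4538 -0.2992  0.058 ]
b [ 0.4518 -0.1181  0.058 ]
slab [ 0.541  -0.2056  0.072 ]
idx [ 0.4049 -0.2372  0.031 ]
stamp [0.4015 0.0201 0.06  ]
bottle [ 0.3828 -0.4473  0.092 ]
pot [0.4415 0.1284 0.085 ]
```

View pics/c0.png

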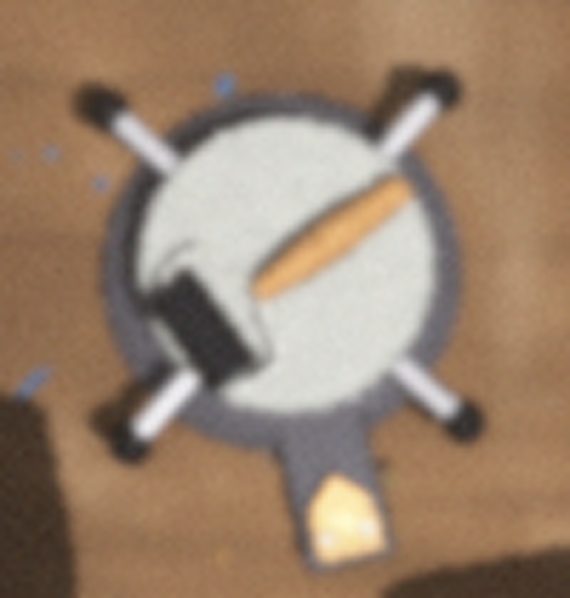

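The crop (scale 5.7) has balls at (104,105), (440,90), (465,418) and (130,443). The slab centre is at (287,265). The handle end is at (404,190), its start at (262,288), and the roller centre at (207,328). The index tip is at (334,477) and the block's far edge centre at (348,560).

```bash
cat >> h.py <<'E'
def cp(d,x,y,z,k=5.7,u=285,v=135): return ray(d,u+(x+.5)/k-.5,v+(y+.5)/k-.5,z)
E
python3 - <<'E'
from h import *
d=vision.snapshot("top")
B=[cp(d,*b,.058)for b in[(104,105),(440,90),(465,418),(130,443)]]
c=np.mean(B,0);print("c",c, [ (round(np.hypot(*(b-c)[:2]),4),round(np.degrees(np.arctan2(*(b-c)[1::-1])),1)) for b in B])
print("slab",cp(d,287,265,.072))
A=lambda v:np.degrees(np.arctan2(v[1],v[0]))
t=cp(d,334,477,.031);e=cp(d,348,560,.018)
print("tip",t,np.hypot(*(t-c)[:2]),A(t-c),A(e-c),A(e-t))
h=cp(d,404,190,.087);s=cp(d,262,288,.088);ro=cp(d,207,328,.1)
print("handle",h,A(h-s),A(h-ro),np.hypot(*(h-c)[:2]),A(h-c))
s=read_state();print(s['clock'])
E
```

```text
c [ 0.54246984 -0.20482783  0.058     ] [(np.float64(0.1278), np.float64(48.4)), (np.float64(0.1242), np.float64(-42.1)), (np.float64(0.1257), np.float64(-131.0)), (np.float64(0.1256), np.float64(138.9))]
slab [ 0.54078771 -0.2053831   0.072     ]
tip [ 0.42863388 -0.23175396  0.031     ] 0.11697710754647193 -166.69215959498976 -167.60301323796276 -169.9079412991833
handle [ 0.5785062  -0.26576335  0.087     ] -55.64273502199288 -55.0958420785843 0.07079376647652248 -59.40056422631324
0.2
```

The index direction is about -167° and the handle about -55.5°, so the turn is about -112° (clockwise). I'll push the spoke at 229° from its counter-clockwise side along the robot's side, fingers closed, keeping the tool tangential.

Call:
step_arm --deltas '[{"x": 0.035,"y": -0.0075,"hand": 0},{"x": 0.035,"y": -0.0075,"hand": 0},{"x": 0.035,"y": -0.0075,"hand": 0},{"x": 0.035,"y": -0.0075,"hand": 0},{"x": 0.035,"y": -0.0075,"hand": 0}]' --force 10

```text
$.deltas[0]: bad value
```

Call:
step_arm --deltas '[{"x": 0.035,"y": -0.0075},{"x": 0.035,"y": -0.0075},{"x": 0.035,"y": -0.0075},{"x": 0.035,"y": -0.0075},{"x": 0.034,"y": -0.0075}]'

```text
$.deltas[0]: bad value
```

Call:
step_arm --deltas '[{"rz": -6.6},{"rz": -6.6},{"rz": -6.6},{"rz": -6.6},{"rz": -6.6}]'

```text
$.deltas[0]: bad value
```

Call:
step_arm --deltas '[{"rz": -6.6},{"rz": -6.6},{},{},{}]'

```text
$.deltas[0]: bad value
```

```bash
cat >> h.py <<'E'
from scipy.spatial.transform import Rotation as Ro
C=np.array([.5418,-.205])
def st():
    s=read_state();p=np.array(s['tool_pos']);q=s['ee_rot'];R=Ro.from_quat([q[1],q[2],q[3],q[0]]).as_matrix()
    ya=np.degrees(np.arctan2(R[1,1],R[0,1]));v=p[:2]-C
    print("t",round(s['clock'],2),"p",p.round(4),"yang",round(ya,1),"tilt",R[:,2].round(3),"theta",round(np.degrees(np.arctan2(v[1],v[0]))%360,1),"r",np.hypot(*v).round(4),"F",np.round(s['force'],1),"gap",round(s['finger_gap'],4),"q",np.round(s['joint_pos'],2))
    return s,p,R
E
python3 - <<'E'
from h import *
s,p,R=st()
d=vision.snapshot("scene");cv2.imwrite("pics/s1.png",d["pixels"][:,:,::-1])
t=C+.0955*np.array([np.cos(np.radians(250)),np.sin(np.radians(250))])
print(R.T@(np.array([*t,.055])-p))
E
```

```text
t 0.2 p [ 0.2201 -0.5039  0.2384] yang -66.4 tilt [-0.     0.001 -1.   ] theta 222.9 r 0.4391 F [0.3 0.6 0.7] gap 0.0879 q [-1.37  0.38  1.3  -0.    1.46 -0.22]
[ 0.3485386  -0.07578437  0.18349283]
```

View pics/s1.png

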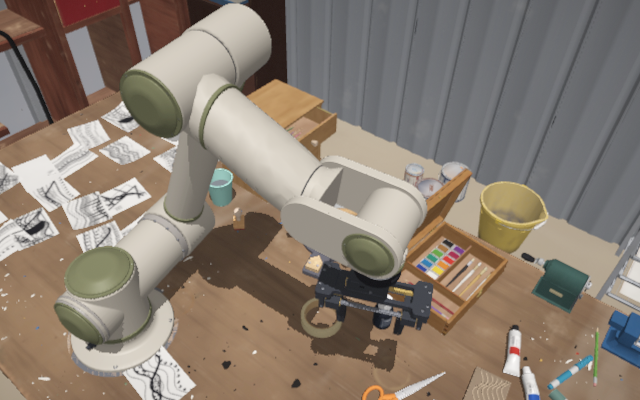

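All the calls were refused and the picture is unchanged. The rows probably need every key, so I'll test one full row.

Call:
step_arm --deltas '[{"x": 0.035,"y": -0.0075,"z": 0,"rx": 0,"ry": 0,"rz": 0,"hand": 0}]' --force 10

```text
clock: 0.33
tool_pos: [0.2465, -0.4855, 0.2382]
ee_rot: [0.0, 0.979, 0.202, -0.001]
force: [0.5, -0.2, 0.2]
finger_gap: 0.0832
finger_force: 0.0
```

Call:
step_arm --deltas '[{"x": 0.035,"y": -0.0075,"z": 0,"rx": 0,"ry": 0,"rz": 0,"hand": 0},{"x": 0.035,"y": -0.0075,"z": 0,"rx": 0,"ry": 0,"rz": 0,"hand": 0},{"x": 0.035,"y": -0.0075,"z": 0,"rx": 0,"ry": 0,"rz": 0,"hand": 0},{"x": 0.035,"y": -0.0075,"z": 0,"rx": 0,"ry": 0,"rz": 0,"hand": 0},{"x": 0.035,"y": -0.0075,"z": 0,"rx": 0,"ry": 0,"rz": 0,"hand": 0}]'

```text
clock: 0.75
tool_pos: [0.3957, -0.3775, 0.2388]
ee_rot: [-0.0, 0.979, 0.204, -0.0]
force: [0.1, -1.0, -0.0]
finger_gap: 0.0502
finger_force: 0.0
```

Call:
step_arm --deltas '[{"x": 0.035,"y": -0.0075,"z": 0,"rx": 0,"ry": 0,"rz": 0,"hand": 0},{"x": 0.035,"y": -0.0075,"z": 0,"rx": 0,"ry": 0,"rz": 0,"hand": 0},{"x": 0.035,"y": -0.0075,"z": 0,"rx": 0,"ry": 0,"rz": 0,"hand": 0},{"x": 0.034,"y": -0.0075,"z": 0,"rx": 0,"ry": 0,"rz": 0,"hand": 0},{"x": 0,"y": 0,"z": 0,"rx": 0,"ry": 0,"rz": -6.6,"hand": 0}]'

```text
clock: 1.17
tool_pos: [0.5135, -0.2919, 0.2384]
ee_rot: [-0.0, 0.965, 0.262, 0.001]
force: [0.2, 0.1, 0.1]
finger_gap: 0.017
finger_force: 0.0
```

Call:
step_arm --deltas '[{"x": 0,"y": 0,"z": 0,"rx": 0,"ry": 0,"rz": -6.6,"hand": 0},{"x": 0,"y": 0,"z": 0,"rx": 0,"ry": 0,"rz": -6.6,"hand": 0},{"x": 0,"y": 0,"z": 0,"rx": 0,"ry": 0,"rz": -6.6,"hand": 0},{"x": 0,"y": 0,"z": 0,"rx": 0,"ry": 0,"rz": -6.6,"hand": 0},{"x": 0,"y": 0,"z": 0,"rx": 0,"ry": 0,"rz": -6.6,"hand": 0}]'

```text
clock: 1.58
tool_pos: [0.5099, -0.2955, 0.2386]
ee_rot: [-0.0, 0.85, 0.526, -0.0]
force: [-0.3, 0.0, -0.3]
finger_gap: 0.0005
finger_force: 0.0
```

Call:
step_arm --deltas '[{"x": 0,"y": 0,"z": 0,"rx": 0,"ry": 0,"rz": -6.6,"hand": 0},{"x": 0,"y": 0,"z": 0,"rx": 0,"ry": 0,"rz": 0,"hand": 0},{"x": 0,"y": 0,"z": 0,"rx": 0,"ry": 0,"rz": 0,"hand": 0}]'

```text
clock: 1.83
tool_pos: [0.5099, -0.2956, 0.2386]
ee_rot: [-0.0, 0.821, 0.571, -0.0]
force: [1.7, -0.5, -0.5]
finger_gap: 0.0006
finger_force: 0.0
```

Run:
```python
from h import *
s,p,R=st()
d=vision.snapshot("scene");crop(d,220,120,260,200,3,"pics/s2.png")
t=C+.0955*np.array([np.cos(np.radians(250)),np.sin(np.radians(250))])
print(R.T@(np.array([*t,.055])-p))
```

```text
t 1.83 p [ 0.5099 -0.2956  0.2386] yang -20.4 tilt [-0.  0. -1.] theta 250.6 r 0.096 F [ 1.7 -0.5 -0.5] gap 0.0006 q [-0.73  0.45  1.18  0.    1.51 -0.37]
[ 0.00048419 -0.00097095  0.18361653]
```

View pics/s2.png

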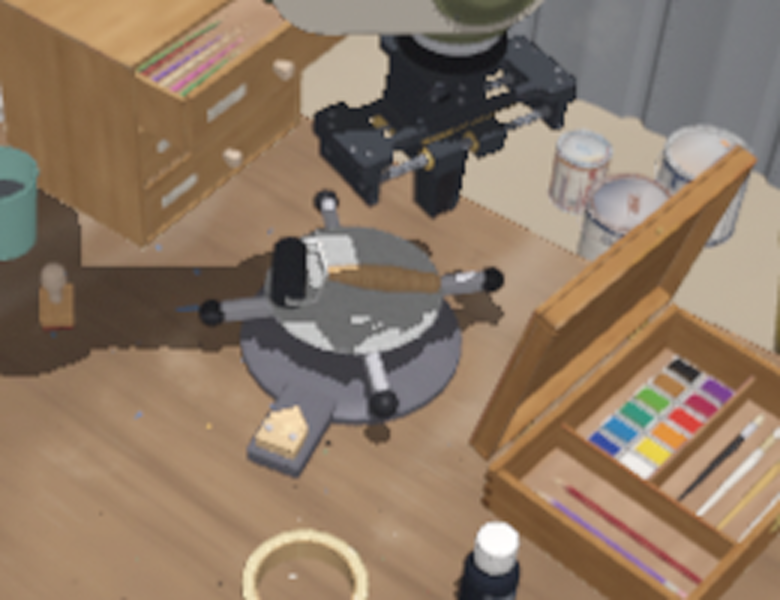

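The scene crop shows the closed fingers at (437,195) above the gap between the near spoke (ball at 383,403) and the right spoke (ball at 492,278). The paint box lid (480–750) leans away, so the way down is free. The open drawer and its knobs are at (235,155) and (283,68).

Call:
step_arm --deltas '[{"x": 0,"y": 0,"z": 0.036,"rx": 0,"ry": 0,"rz": 0,"hand": 0},{"x": 0,"y": 0,"z": 0.036,"rx": 0,"ry": 0,"rz": 0,"hand": 0},{"x": 0,"y": 0,"z": 0.036,"rx": 0,"ry": 0,"rz": 0,"hand": 0}]'

```text
clock: 2.13
tool_pos: [0.51, -0.2956, 0.1299]
ee_rot: [0.001, 0.821, 0.571, 0.0]
force: [0.7, -0.3, -0.8]
finger_gap: 0.0004
finger_force: 0.0
```

Call:
step_arm --deltas '[{"x": 0,"y": 0,"z": 0.025,"rx": 0,"ry": 0,"rz": 0,"hand": 0},{"x": 0,"y": 0,"z": 0.025,"rx": 0,"ry": 0,"rz": 0,"hand": 0},{"x": 0,"y": 0,"z": 0.025,"rx": 0,"ry": 0,"rz": 0,"hand": 0},{"x": 0,"y": 0,"z": 0,"rx": 0,"ry": 0,"rz": 0,"hand": 0}]'

```text
clock: 2.47
tool_pos: [0.5082, -0.2942, 0.0515]
ee_rot: [-0.004, 0.821, 0.571, -0.001]
force: [-1.9, 0.9, -1.0]
finger_gap: 0.0007
finger_force: 0.0
```

Run:
```python
from h import *
s,p,R=st()
d=vision.snapshot("scene");crop(d,270,160,140,120,5.5,"pics/s3.png")
```

```text
t 2.47 p [ 0.5082 -0.2942  0.0515] yang -20.4 tilt [-0.006  0.005 -1.   ] theta 249.4 r 0.0953 F [-1.9  0.9 -1. ] gap 0.0007 q [-0.73  0.64  1.44 -0.    1.07 -0.37]
```

View pics/s3.png

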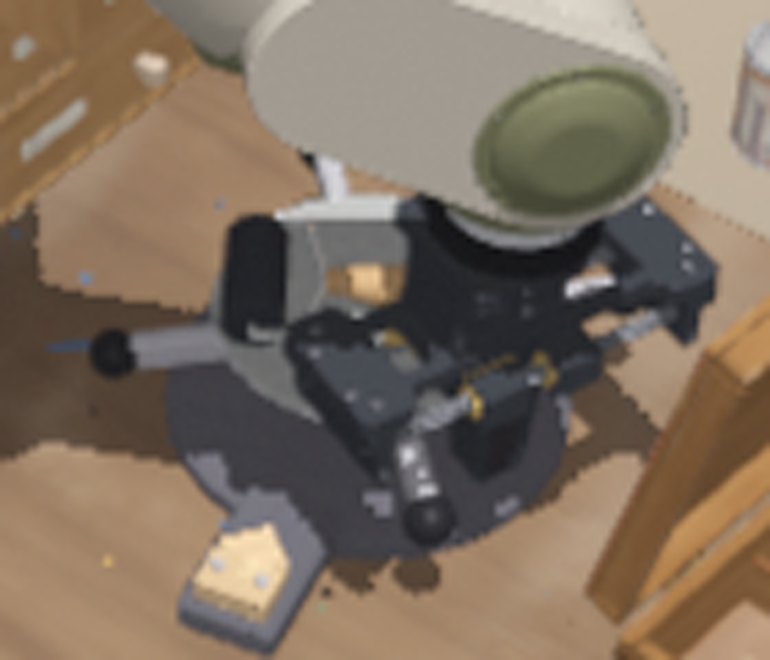

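The crop shows the fingertips at (495,445) just right of the near spoke (ball at 428,518), outside the slab, with clear air around. I'll raise slightly and start pushing along the arc.

Call:
step_arm --deltas '[{"x": 0,"y": -0.003,"z": -0.003,"rx": 0,"ry": 0,"rz": 2,"hand": 0},{"x": 0.0001,"y": -0.005,"z": 0,"rx": 0,"ry": 0,"rz": 3,"hand": 0},{"x": 0.0001,"y": -0.005,"z": 0,"rx": 0,"ry": 0,"rz": 3,"hand": 0},{"x": 0.0001,"y": -0.005,"z": 0,"rx": 0,"ry": 0,"rz": 3,"hand": 0},{"x": 0.0001,"y": -0.005,"z": 0,"rx": 0,"ry": 0,"rz": 3,"hand": 0}]'

```text
clock: 2.93
tool_pos: [0.4901, -0.286, 0.061]
ee_rot: [0.002, 0.885, 0.466, 0.001]
force: [0.8, -0.4, -0.1]
finger_gap: 0.0003
finger_force: 0.4
```

Run:
```python
from h import *
st()
```

```text
t 2.93 p [ 0.4901 -0.286   0.061 ] yang -34.5 tilt [ 0.003 -0.003 -1.   ] theta 237.5 r 0.096 F [ 0.8 -0.4 -0.1] gap 0.0003 q [-0.74  0.6   1.5  -0.    1.05 -0.14]
```

Call:
step_arm --deltas '[{"x": 0.0001,"y": -0.005,"z": 0.001,"rx": 0,"ry": 0,"rz": 3,"hand": 0},{"x": 0.0001,"y": -0.005,"z": 0.001,"rx": 0,"ry": 0,"rz": 3,"hand": 0},{"x": 0.0001,"y": -0.005,"z": 0,"rx": 0,"ry": 0,"rz": 3,"hand": 0},{"x": 0.0001,"y": -0.005,"z": 0,"rx": 0,"ry": 0,"rz": 3,"hand": 0},{"x": 0.0001,"y": -0.005,"z": 0,"rx": 0,"ry": 0,"rz": 3,"hand": 0}]'

```text
clock: 3.35
tool_pos: [0.4714, -0.2695, 0.0589]
ee_rot: [0.002, 0.938, 0.347, 0.001]
force: [0.4, -1.8, 0.1]
finger_gap: 0.0009
finger_force: 0.4
```

Call:
step_arm --deltas '[{"x": 0.0001,"y": -0.005,"z": 0,"rx": 0,"ry": 0,"rz": 3,"hand": 0},{"x": 0.0001,"y": -0.005,"z": 0,"rx": 0,"ry": 0,"rz": 3,"hand": 0},{"x": 0.0001,"y": -0.005,"z": 0,"rx": 0,"ry": 0,"rz": 3,"hand": 0},{"x": 0.0001,"y": -0.005,"z": 0,"rx": 0,"ry": 0,"rz": 3,"hand": 0},{"x": 0.0001,"y": -0.005,"z": 0,"rx": 0,"ry": 0,"rz": 3,"hand": 0}]'

```text
clock: 3.77
tool_pos: [0.4576, -0.2487, 0.0589]
ee_rot: [0.002, 0.975, 0.221, 0.001]
force: [0.2, -1.1, 0.3]
finger_gap: 0.0006
finger_force: 0.4
```

Run:
```python
from h import *
st()
d=vision.snapshot("top");crop(d,255,100,150,140,4,"pics/c1.png")
```

```text
t 3.77 p [ 0.4576 -0.2487  0.0589] yang -64.4 tilt [ 0.003 -0.003 -1.   ] theta 207.4 r 0.0948 F [ 0.2 -1.1  0.3] gap 0.0006 q [-0.73  0.54  1.63 -0.    0.97  0.4 ]
```

View pics/c1.png

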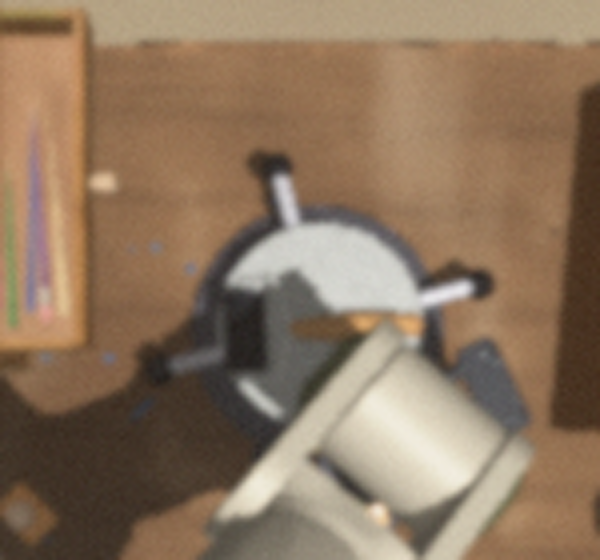

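The crop shows the brayer riding with the slab. The handle now points right (415,322), the spoke balls are at (270,162), (480,283) and (155,362), and the drawer front edge is at column 88. About 80° remain, so I'll push on.

Call:
step_arm --deltas '[{"x": 0.0001,"y": -0.005,"z": 0,"rx": 0,"ry": 0,"rz": 3,"hand": 0},{"x": 0.0001,"y": -0.005,"z": 0,"rx": 0,"ry": 0,"rz": 3,"hand": 0},{"x": 0.0001,"y": -0.005,"z": 0,"rx": 0,"ry": 0,"rz": 3,"hand": 0},{"x": 0.0001,"y": -0.005,"z": 0,"rx": 0,"ry": 0,"rz": 3,"hand": 0},{"x": 0.0001,"y": -0.005,"z": 0,"rx": 0,"ry": 0,"rz": 3,"hand": 0}]'

```text
clock: 4.23
tool_pos: [0.4496, -0.225, 0.0584]
ee_rot: [0.001, 0.996, 0.093, 0.001]
force: [-0.3, -1.0, -0.1]
finger_gap: 0.0003
finger_force: 0.4
```

Call:
step_arm --deltas '[{"x": 0.0001,"y": -0.005,"z": 0,"rx": 0,"ry": 0,"rz": 3,"hand": 0},{"x": 0.0001,"y": -0.005,"z": 0,"rx": 0,"ry": 0,"rz": 3,"hand": 0},{"x": 0.0001,"y": -0.005,"z": 0,"rx": 0,"ry": 0,"rz": 3,"hand": 0},{"x": 0.0001,"y": -0.005,"z": 0,"rx": 0,"ry": 0,"rz": 3,"hand": 0},{"x": 0.0001,"y": -0.005,"z": 0,"rx": 0,"ry": 0,"rz": 3,"hand": 0}]'

```text
clock: 4.65
tool_pos: [0.4481, -0.2, 0.0583]
ee_rot: [0.001, 0.999, -0.038, 0.001]
force: [-0.6, -0.4, -0.6]
finger_gap: 0.0004
finger_force: 0.4
```

Call:
step_arm --deltas '[{"x": 0.0001,"y": -0.005,"z": 0,"rx": 0,"ry": 0,"rz": 3,"hand": 0},{"x": 0.0001,"y": -0.005,"z": 0,"rx": 0,"ry": 0,"rz": 3,"hand": 0},{"x": 0.0001,"y": -0.004,"z": 0,"rx": 0,"ry": 0,"rz": 2.4,"hand": 0},{"x": 0.0001,"y": -0.003,"z": 0,"rx": 0,"ry": 0,"rz": 1.8,"hand": 0},{"x": 0,"y": -0.0015,"z": 0,"rx": 0,"ry": 0,"rz": 0.9,"hand": 0}]'

```text
clock: 5.07
tool_pos: [0.4513, -0.1816, 0.0582]
ee_rot: [0.001, 0.991, -0.134, 0.001]
force: [-0.7, -0.1, 0.9]
finger_gap: 0.0001
finger_force: 0.3
```

Run:
```python
from h import *
st()
d=vision.snapshot("top");crop(d,255,115,130,125,4.8,"pics/c2.png")
```

```text
t 5.07 p [ 0.4513 -0.1816  0.0582] yang -105.4 tilt [ 0.002 -0.002 -1.   ] theta 165.5 r 0.0935 F [-0.7 -0.1  0.9] gap 0.0001 q [-0.63  0.49  1.73 -0.    0.92  1.21]
```

View pics/c2.png

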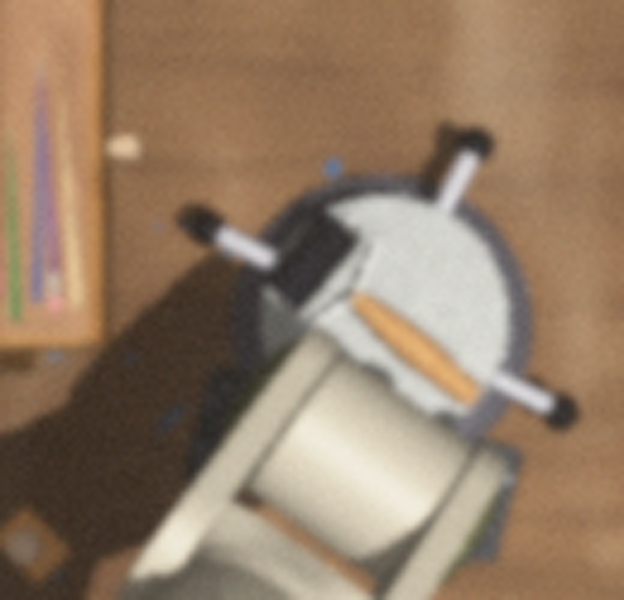

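The crop (scale 4.8, origin 255,115) has balls at (200,222), (475,145) and (562,412). The handle runs from (360,297) to (472,398), with the roller at (313,258). The drawer's edge is at column 103, row 348.

Run:
```python
from h import *
s,p,R=st()
d=vision.snapshot("top")
A=lambda v:np.degrees(np.arctan2(v[1],v[0]))
f=lambda x,y,z:cp(d,x,y,z,4.8,255,115)[:2]
for b in[(200,222),(475,145),(562,412)]:print(A(f(*b,.058)-C),np.hypot(*(f(*b,.058)-C)))
h,s0,ro=f(472,398,.087),f(360,297,.088),f(313,258,.1);print("handle",A(h-s0),A(h-ro))
print("drawer corner",f(103,348,.1),f(103,348,.2))
```

```text
t 5.12 p [ 0.4512 -0.1814  0.058 ] yang -105.4 tilt [ 0.002 -0.001 -1.   ] theta 165.4 r 0.0936 F [ 0.1 -0.4  0.5] gap 0.0006 q [-0.63  0.49  1.73  0.    0.92  1.21]
61.894032747816986 0.13118544444798869
-27.9176480743009 0.12435525144565589
-117.9380787333457 0.12637579563074824
handle -132.35635933275213 -131.28478841220786
drawer corner [ 0.52215212 -0.0322164 ] [ 0.51693311 -0.04215426]
```

About 35° remain. I'll finish the arc while rotating the tool an extra 20°, which keeps the gripper body clear of the drawer corner.

Call:
step_arm --deltas '[{"x": -0.0002,"y": -0.0042,"z": 0,"rx": 0,"ry": 0,"rz": 4.5,"hand": 0},{"x": -0.0003,"y": -0.0042,"z": 0,"rx": 0,"ry": 0,"rz": 4.5,"hand": 0},{"x": -0.0005,"y": -0.0042,"z": 0,"rx": 0,"ry": 0,"rz": 4.5,"hand": 0},{"x": -0.0006,"y": -0.0041,"z": 0,"rx": 0,"ry": 0,"rz": 4.5,"hand": 0},{"x": -0.0008,"y": -0.0041,"z": 0,"rx": 0,"ry": 0,"rz": 4.5,"hand": 0}]'

```text
clock: 5.58
tool_pos: [0.4571, -0.1615, 0.0573]
ee_rot: [0.0, 0.946, -0.325, 0.0]
force: [-0.1, -0.7, 0.4]
finger_gap: 0.0005
finger_force: 0.4
```

Call:
step_arm --deltas '[{"x": -0.0009,"y": -0.0041,"z": 0,"rx": 0,"ry": 0,"rz": 4.5,"hand": 0},{"x": -0.001,"y": -0.0041,"z": 0,"rx": 0,"ry": 0,"rz": 4.5,"hand": 0},{"x": -0.0012,"y": -0.004,"z": 0,"rx": 0,"ry": 0,"rz": 4.5,"hand": 0},{"x": -0.001,"y": -0.003,"z": 0,"rx": 0,"ry": 0,"rz": 3.5,"hand": 0},{"x": -0.0007,"y": -0.0018,"z": 0,"rx": 0,"ry": 0,"rz": 2,"hand": 0}]'

```text
clock: 6.0
tool_pos: [0.4659, -0.146, 0.0572]
ee_rot: [0.0, 0.879, -0.477, 0.0]
force: [-0.6, -0.1, 0.6]
finger_gap: 0.0004
finger_force: 0.3
```

Run:
```python
from h import *
st()
d=vision.snapshot("top");crop(d,255,115,130,125,4.8,"pics/c3.png")
```

```text
t 6.0 p [ 0.4659 -0.146   0.0572] yang -146.9 tilt [ 0.001 -0.    -1.   ] theta 142.2 r 0.0961 F [-0.6 -0.1  0.6] gap 0.0004 q [-0.55  0.5   1.72 -0.    0.92  2.02]
```

View pics/c3.png

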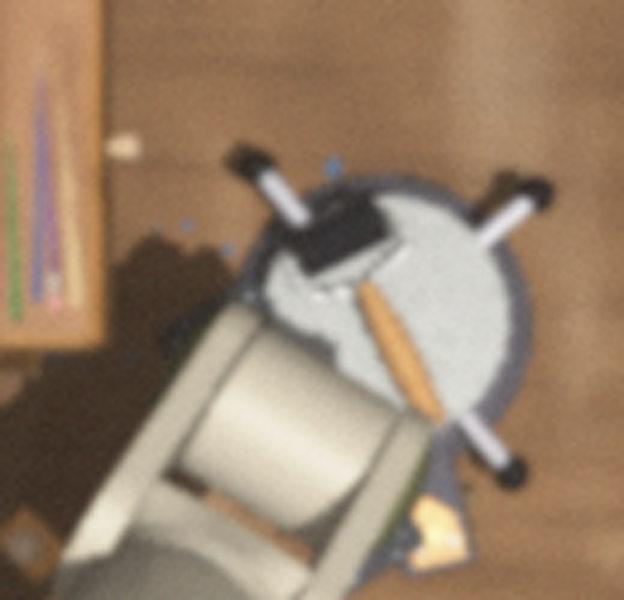

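The crop shows balls at (252,160), (538,192) and (510,472). The handle runs from (366,288) to (433,412), the roller is at (342,233), and the index block is at (440,530). I'll now measure by colour segmentation.

```bash
cat >> h.py <<'E'
A=lambda v:np.degrees(np.arctan2(v[1],v[0]))
def measure(d):
    im=d["pixels"];hsv=cv2.cvtColor(im,cv2.COLOR_RGB2HSV)
    yy,xx=np.mgrid[:400,:640];c=proj(d,[*C,.085])
    m=(np.hypot(xx-c[0],yy-c[1])<25)&(hsv[...,1]>85)&(hsv[...,2]>90)
    n,l,stt,_=cv2.connectedComponentsWithStats(m.astype(np.uint8))
    k=1+np.argmax(stt[1:,4]);vs=np.argwhere(l==k)[:,::-1]
    W=np.array([ray(d,u,v,.088)[:2] for u,v in vs]);mu=W.mean(0)
    ax=np.linalg.svd(W-mu)[2][0];ax*=-np.sign((ax@(C-mu)))
    pr=(W-mu)@ax
    print("handle PCA",A(ax).round(2),"n",len(W),"len",np.ptp(pr).round(3),"mid",mu.round(4),"end",(mu+ax*pr.max()).round(4),"end angle from C",A(mu+ax*pr.max()-C).round(2))
    D=(im.max(2)<60)
    for b in range(0,360,90): pass
    return W
E
python3 - <<'E'
from h import *
d=vision.snapshot("top");measure(d)
f=lambda x,y,z:cp(d,x,y,z,4.8,255,115)[:2]
for b in[(252,160),(538,192),(510,472)]:print(A(f(*b,.058)-C),np.hypot(*(f(*b,.058)-C)))
h,s0,ro=f(433,412,.087),f(366,288,.088),f(342,233,.1);print("handle eye",A(h-s0),A(h-ro))
# index block on the first image
im=cv2.imread("pics/top0.png")[:,:,::-1];measure({**d,"pixels":np.ascontiguousarray(im)})
hsv=cv2.cvtColor(np.ascontiguousarray(im),cv2.COLOR_RGB2HSV);g=hsv[212:240,330:362]
m=(im[212:240,330:362].min(2)>95)&(im[212:240,330:362,0]>185);v=np.argwhere(m)
W=np.array([ray(d,330+b,212+a,.031)[:2] for a,b in v]);print("index n",len(W),W.mean(0),A(W.mean(0)-C), W.ptp(0) if hasattr(W,'ptp') else np.ptp(W,0))
E
```

```text
handle PCA -152.29 n 162 len 0.093 mid [ 0.5183 -0.2128] end [ 0.4766 -0.2347] end angle from C -155.48
39.34913131823455 0.13053754926597427
-50.763064719263056 0.1262858788556695
-140.9256872305677 0.12463586149308986
handle eye -151.956633341646 -153.03140346939998
handle PCA -54.4 n 180 len 0.095 mid [ 0.5549 -0.2281] end [ 0.5824 -0.2664] end angle from C -56.55
index n 148 [ 0.40471358 -0.236798  ] -166.9408475298748 [0.04301162 0.03699579]
```

Call:
step_arm --deltas '[{"x": -0.001,"y": -0.0032,"z": 0,"rx": 0,"ry": 0,"rz": 2,"hand": 0},{"x": -0.001,"y": -0.0032,"z": 0,"rx": 0,"ry": 0,"rz": 2,"hand": 0},{"x": -0.001,"y": -0.0032,"z": 0,"rx": 0,"ry": 0,"rz": 2,"hand": 0},{"x": -0.001,"y": -0.0032,"z": 0,"rx": 0,"ry": 0,"rz": 2,"hand": 0},{"x": -0.001,"y": -0.0032,"z": 0,"rx": 0,"ry": 0,"rz": 2,"hand": 0}]'

```text
clock: 6.52
tool_pos: [0.4772, -0.134, 0.0571]
ee_rot: [0.0, 0.835, -0.55, 0.0]
force: [-1.1, -0.3, -0.3]
finger_gap: 0.0007
finger_force: 0.3
```

Call:
step_arm --deltas '[{"x": -0.0005,"y": -0.0016,"z": 0,"rx": 0,"ry": 0,"rz": 1,"hand": 0},{"x": -0.0003,"y": -0.0008,"z": 0,"rx": 0,"ry": 0,"rz": 0.5,"hand": 0},{"x": 0,"y": 0,"z": 0,"rx": 0,"ry": 0,"rz": 0,"hand": 0}]'

```text
clock: 6.77
tool_pos: [0.4791, -0.1323, 0.0569]
ee_rot: [-0.0, 0.828, -0.561, 0.0]
force: [0.3, -0.0, 0.1]
finger_gap: 0.0007
finger_force: 0.0
```

Run:
```python
from h import *
st()
measure(vision.snapshot("top"))
```

```text
t 6.77 p [ 0.4791 -0.1323  0.0569] yang -158.3 tilt [ 0. -0. -1.] theta 130.7 r 0.096 F [ 0.3 -0.   0.1] gap 0.0007 q [-0.51  0.51  1.7   0.    0.93  2.25]
handle PCA -163.45 n 150 len 0.092 mid [ 0.5174 -0.2085] end [ 0.472 -0.222] end angle from C -166.29
```

Call:
step_arm --deltas '[{"x": -0.0004,"y": -0.0012,"z": 0,"rx": 0,"ry": 0,"rz": 0.8,"hand": 0},{"x": -0.0004,"y": -0.0012,"z": 0,"rx": 0,"ry": 0,"rz": 0.8,"hand": 0},{"x": -0.0003,"y": -0.001,"z": 0,"rx": 0,"ry": 0,"rz": 0.6,"hand": 0},{"x": -0.0001,"y": -0.0005,"z": 0,"rx": 0,"ry": 0,"rz": 0.3,"hand": 0},{"x": 0,"y": 0,"z": 0,"rx": 0,"ry": 0,"rz": 0,"hand": 0}]'

```text
clock: 7.23
tool_pos: [0.4823, -0.1296, 0.0567]
ee_rot: [-0.0, 0.815, -0.579, 0.0]
force: [-0.7, 1.0, 1.1]
finger_gap: 0.0006
finger_force: 0.1
```

Run:
```python
from h import *
st()
measure(vision.snapshot("top"))
d=vision.snapshot("wrist");print(d["mtx"])
```

```text
t 7.23 p [ 0.4823 -0.1296  0.0567] yang -160.8 tilt [ 0.  0. -1.] theta 128.3 r 0.0961 F [-0.7  1.   1.1] gap 0.0006 q [-0.5   0.51  1.69  0.    0.94  2.31]
handle PCA -166.47 n 145 len 0.093 mid [ 0.5167 -0.2077] end [ 0.4697 -0.219 ] end angle from C -169.01
[[309.70691629   0.         325.21015717]
 [  0.         309.70691629 197.55665176]
 [  0.           0.           1.        ]]
```

Call:
step_arm --deltas '[{"x": 0.0015,"y": 0.005,"z": 0,"rx": 0,"ry": 0,"rz": 0,"hand": 0},{"x": 0.0015,"y": 0.005,"z": 0,"rx": 0,"ry": 0,"rz": 0,"hand": 0},{"x": 0,"y": 0,"z": -0.03,"rx": 0,"ry": 0,"rz": 0,"hand": 0},{"x": 0,"y": 0,"z": -0.04,"rx": 0,"ry": 0,"rz": 0,"hand": 0},{"x": 0,"y": 0,"z": -0.04,"rx": 0,"ry": 0,"rz": 0,"hand": 0}]'

```text
clock: 7.75
tool_pos: [0.4727, -0.1358, 0.1676]
ee_rot: [0.0, 0.815, -0.58, -0.001]
force: [0.6, -0.2, 0.4]
finger_gap: 0.0004
finger_force: 0.0
```

Call:
step_arm --deltas '[{"x": 0,"y": 0,"z": -0.04,"rx": 0,"ry": 0,"rz": 0,"hand": 0},{"x": 0,"y": 0,"z": -0.03,"rx": 0,"ry": 0,"rz": 0,"hand": 0},{"x": 0.024,"y": 0.033,"z": 0,"rx": 0,"ry": 0,"rz": 0,"hand": 0},{"x": 0.024,"y": 0.033,"z": 0,"rx": 0,"ry": 0,"rz": 0,"hand": 0},{"x": 0.024,"y": 0.033,"z": 0,"rx": 0,"ry": 0,"rz": 0,"hand": 0}]'

```text
clock: 8.17
tool_pos: [0.4026, -0.2371, 0.2372]
ee_rot: [0.0, 0.816, -0.579, 0.001]
force: [0.8, -0.5, 0.6]
finger_gap: 0.0003
finger_force: 0.0
```

Call:
step_arm --deltas '[{"x": 0.024,"y": 0.033,"z": 0,"rx": 0,"ry": 0,"rz": 0,"hand": 0},{"x": 0.024,"y": 0.033,"z": 0,"rx": 0,"ry": 0,"rz": 0,"hand": 0},{"x": 0.024,"y": 0.033,"z": 0,"rx": 0,"ry": 0,"rz": 0,"hand": 0},{"x": 0.024,"y": 0.033,"z": 0,"rx": 0,"ry": 0,"rz": 0,"hand": 0},{"x": 0.024,"y": 0.033,"z": 0,"rx": 0,"ry": 0,"rz": 0,"hand": 0}]'

```text
clock: 8.58
tool_pos: [0.2854, -0.4052, 0.2368]
ee_rot: [-0.0, 0.815, -0.58, 0.0]
force: [0.6, -0.9, 0.3]
finger_gap: 0.0006
finger_force: 0.0
```

Call:
step_arm --deltas '[{"x": 0.024,"y": 0.033,"z": 0,"rx": 0,"ry": 0,"rz": 0,"hand": 0},{"x": 0.024,"y": 0.033,"z": 0,"rx": 0,"ry": 0,"rz": 0,"hand": 0},{"x": 0.024,"y": 0.033,"z": 0,"rx": 0,"ry": 0,"rz": 0,"hand": 0},{"x": 0,"y": 0,"z": 0,"rx": 0,"ry": 0,"rz": 0,"hand": 0},{"x": 0,"y": 0,"z": 0,"rx": 0,"ry": 0,"rz": 0,"hand": 0}]'

```text
clock: 9.0
tool_pos: [0.2159, -0.5054, 0.236]
ee_rot: [-0.0, 0.814, -0.581, -0.0]
force: [-0.2, 0.8, 0.8]
finger_gap: 0.0008
finger_force: 0.0
```

Run:
```python
from h import *
st()
d=vision.snapshot("top");measure(d);crop(d,285,135,100,105,5.7,"pics/c4.png")
```

```text
t 9.0 p [ 0.2159 -0.5054  0.236 ] yang -161.0 tilt [-0.     0.001 -1.   ] theta 222.7 r 0.4432 F [-0.2  0.8  0.8] gap 0.0008 q [-1.38  0.38  1.3   0.    1.46  1.43]
handle PCA -166.91 n 167 len 0.092 mid [ 0.5144 -0.2077] end [ 0.471  -0.2178] end angle from C -169.78
```

View pics/c4.png

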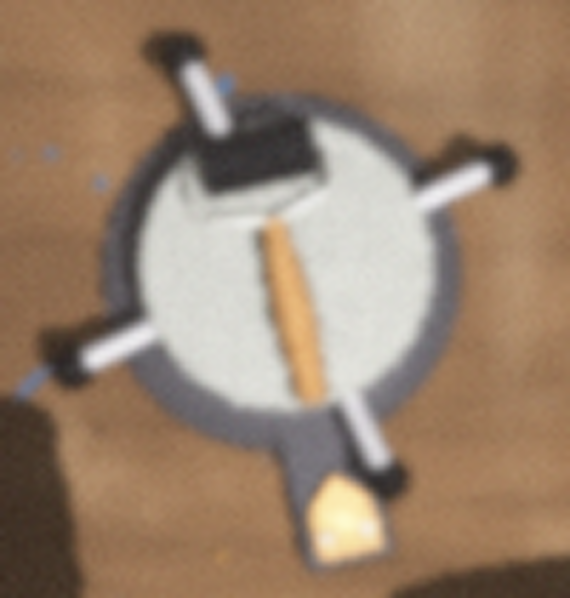

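The last picture shows the handle running from (272,222) to (314,400). Extended, it meets the index tip at about (333,477), so I'm handing in.

```bash
python3 -c "
from plant import r
print(r.sign_off())"
```

```text
the job is handed in; nothing more can be done
None
```

The brayer's handle now points at the index block, within about 1° by the top camera; the turntable was left at rest, the arm was moved clear, and the job is handed in.

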